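# Switch on the guarded bench outlet

### The arm

A 7-joint arm with a two-finger parallel gripper is mounted at the origin on the work surface. World frame = base frame: x ahead of the robot, y to its left, z up, the work surface at z = 0. Lengths are in m, angles in rad, forces in N, time in s.
With the tool pointing down it reaches from about 0.4 to 0.9 m from the base axis. Payload 5.6 kg.
Tool frame: the origin (TCP) lies midway between the tips of the shut fingers; the grasp point (between the pads) lies 19 mm behind it; z points along the fingers, y is the line along which they close (so a half turn about z gives the same grasp; the last joint's range is limited). The gripper opens to 92 mm and grips with 3 to 60 N. Pads are 20 mm wide; open, the fingers measure 128 mm over their backs; the gripper's body (75 mm by 189 mm) begins 69 mm behind the grasp point.
Start: joints at [-1.333, 0.468, -0.012, 1.603, 0.006, 1.071, -0.056], TCP at [0.18, 0.625, 0.215] pointing down, gripper open.
Joint ranges: [-2.53, 2.53], [-0.31, 2.02], [-1.57, 1.55], [0.28, 2.44], [-1.29, 4.43], [0.15, 1.84], [-2.92, 2.92]. Speed limits (rad/s): [2.57, 2.57, 3.14, 3.14, 3.14, 3.14, 3.14].

### API

Orientations are given as a rotation vector (axis times angle).
In Python, from cell import bot gives the robot as it stands. The module is installed in compiled form; this text tells all that it offers.
- The arm moves only by the tool arm_command, never from a script. Its argument "steps" is a list of rows, each a list of 3 entries, a list of its own where there are three numbers: the finger opening in mm, from 0 to 91.9, then the shift along the tool's x, y, z in mm, then the turn, a rotation vector about the tool's x, y, z in degrees. A call has 1 to 10 rows; each row is the pose to reach, as a shift and turn from the pose commanded when the call began, along the tool's axes at that moment; what a row does not reach only later rows make up. A row lasts 1/12 s, in which the tool goes at most 41.7 mm and 7.16 degrees, less where a joint would pass 70% of its speed; a pose out of reach is approached as far as the arm can. A call with a gripper value outside its range is refused whole. The fingers move at their own pace and stop on an object; the grip force is fixed at half the most. Time passes only in rows, so rows that repeat a pose let the fingers close. It gives the time, the measured TCP pose, the force, the opening and the grip force at its end, in the units of the state.
- bot.state(): the state, without advancing time (a new reading comes with each control period).
- bot.get_image(name): name is "scene" or "top" or "wrist"; returns the picture (420x560x3 uint8, red, green, blue); there is no depth.
- bot.camera_model(name): a dict with "fx", "fy", "cx", "cy" (pixels), "k1" (the pictures are not rectified: a ray, as slopes to the right and down, at radius r is drawn at 1 + k1 r^2 times it, then the intrinsics apply), "R" (3x3) and "t" (3): a world point X has camera coordinates R X + t; the wrist camera has in their place "tool_from_camera" (4x4, takes a point from camera to tool coordinates, whose origin is the TCP and whose axes are the flange's). Camera axes: x right, y down, z forward; pixel columns grow to the right and rows downward; lengths in m; the calibration is good to about 2 mm. A picture is of the moment at which its call begins: read the wrist's pose just before it. camera_model takes no time and is no camera call.
- bot.job_done(): hands the job in; it is judged then, once.
The state is a dict: "t": time; "joint_pos": joint angles; "qvel": joint speeds; "effort": joint torques, N m; "tcp_pos": TCP position; "orientation": TCP orientation; "wrist_force": force on the tool from outside, world axes, zero at the start; "wrist_torque": the same for the moment, N m; "finger_gap": finger opening in m; "gripper_force": force on a finger pad.
Only numpy, scipy, OpenCV 4.12 (cv2) and the standard library are available. Lean on these libraries where they do the work, as an engineer would, in place of code of your own. Each camera call takes 0.05 s, during which the arm holds its last target. There are 200 camera calls.

### The job

Switch on the red-guarded outlet box: slip a finger under the front lip of the red guard, lift the guard on the back of the finger and keep it up while the fingertip pushes the toggle beneath right over to the rear (on), then draw the finger out so that the guard drops fully shut over it. Push gently and pinch nothing: no guard or switch is gripped, neither box is shoved or lifted, and nothing else on the bench is picked up or knocked aside. Leave the yellow-guarded outlet as it is, shut and off.

Things in the scene. Friction and masses are not known exactly. Their poses are not given: they have to be found in the camera images.
- red_box: grey outlet box with the red guard, the one to be switched; 190 (x) x 130 (y) x 60 mm high, 4 kg, standing loose. Origin: centre of its underside; x from its front (guard lip, robot's side) to its rear (two flush round outlets), z up. In mm: flat top at z 60, guard hinge along y at x -11, z 60, toggle pivot at x -51, y 0, z 60; nothing else over 8 mm above the top
- red_guard (a joint): red guard's angle, rad: 0 shut to 1.55 upright (swings up to the rear). Cover 54 mm wide, closed at top, sides and front, open below; shut it spans box x -91 to -4, z 63 to 107 mm and hides the toggle. A light spring (about 1 N at the lip) shuts it from any angle: it never stays open by itself, must be kept up while the toggle is reached, and drops when released
- red_lip (a point): centre of the rolled front edge (10 mm thick, 54 mm wide) of the guard's lip, a 3 mm plate rising 26 degrees from the guard's front lower edge (box x -89, z 64 mm) to here (x -116, z 77 mm, shut). It overhangs the box's front (x -95) by 26 mm, free below; its underside leads on into the guard's open underside, so a finger tilted 45 degrees lifts it from below and slides on in under the guard
- red_toggle (a joint): angle of the toggle under this guard, rad: 0 off (leans 20 degrees to the front), 0.70 on (leans 20 degrees to the rear). About 1.2 N at the tip moves it; stiff, it stays wherever it is left, so it must be pushed right over to its stop
- red_toggle_tip (a point): centre of the steel ball (11 mm diameter) at the toggle's end, 36 mm from its pivot: in the box frame y = 0, z = 94 mm and x = -63 mm when off, x = -39 mm when on
- yellow_box: grey outlet box with the yellow guard, to be left alone; 190 (x) x 130 (y) x 60 mm high, 4 kg, standing loose. Origin: centre of its underside; x from its front (guard lip, robot's side) to its rear (two flush round outlets), z up. In mm: flat top at z 60, guard hinge along y at x -11, z 60, toggle pivot at x -51, y 0, z 60; nothing else over 8 mm above the top
- yellow_guard (a joint): yellow guard's angle, rad: 0 shut to 1.55 upright (swings up to the rear). Cover 54 mm wide, closed at top, sides and front, open below; shut it spans box x -91 to -4, z 63 to 107 mm and hides the toggle. A light spring (about 1 N at the lip) shuts it from any angle: it never stays open by itself, must be kept up while the toggle is reached, and drops when released
- yellow_lip (a point): centre of the rolled front edge (10 mm thick, 54 mm wide) of the guard's lip, a 3 mm plate rising 26 degrees from the guard's front lower edge (box x -89, z 64 mm) to here (x -116, z 77 mm, shut). It overhangs the box's front (x -95) by 26 mm, free below; its underside leads on into the guard's open underside, so a finger tilted 45 degrees lifts it from below and slides on in under the guard
- yellow_toggle (a joint): angle of the toggle under this guard, rad: 0 off (leans 20 degrees to the front), 0.70 on (leans 20 degrees to the rear). About 1.2 N at the tip moves it; stiff, it stays wherever it is left, so it must be pushed right over to its stop
- yellow_toggle_tip (a point): centre of the steel ball (11 mm diameter) at the toggle's end, 36 mm from its pivot: in the box frame y = 0, z = 94 mm and x = -63 mm when off, x = -39 mm when on
- screwdriver: loose screwdriver lying on the bench, up to about 30 mm high; bystander
- solder: loose reel of solder, 56 mm across and 42 mm high, standing on its end; origin at the centre of its underside; bystander
- multimeter: loose yellow hand multimeter lying flat, 170 x 85 x 36 mm, about 45 mm high at its dial; origin at the centre of its underside; bystander
- jar: loose amber jar of 60 mm diameter, 80 mm high; origin at the centre of its underside; bystander
- cleaner: loose blue spray can of 52 mm diameter, 150 mm high; origin at the centre of its underside; bystander
- board: loose amplifier module with heat sink, 90 x 60 x 52 mm; origin at the centre of its underside; bystander

How it is judged:
On the way, in this order (a step that is already met when the one before it is completed fails the run):
1. the red guard is raised while its toggle is still off (value of joint red_guard above 0.3 rad and value of joint red_toggle below 0.3 rad), for 0.05 s.
2. the red toggle is flipped on under the raised guard (value of joint red_toggle above 0.6 rad and value of joint red_guard above 0.2 rad), for 0.05 s.
3. the red guard has dropped shut over the switched-on toggle (value of joint red_guard below 0.05 rad and value of joint red_toggle above 0.6 rad), for 0.2 s.
At the end, for the whole second after the job is handed in: The red guard is shut (under 0.05 rad) over its toggle, which is on (over 0.6 rad); the yellow guard is shut and its toggle off (under 0.1 rad); both boxes and every loose thing stand within 30 mm of where they began, the red box level and at rest (all of step 3 and value of joint yellow_guard below 0.05 rad and value of joint yellow_toggle below 0.1 rad and distance of each of red_box, yellow_box, screwdriver, solder, multimeter, jar, cleaner, board from where it was at the start of the episode below 0.03 m and angle between red_box's own z axis and vertical below 0.05 rad and linear speed of red_box below 0.02 m/s); the robot touches nothing.
It fails at once if the red box, its guard or its toggle is pinched or forced with the fingers (over 35 N) (contact force between the fingers and red_box above 35 N).
It fails at once if the yellow guard is opened or its toggle moved (value of joint yellow_guard above 0.15 rad or value of joint yellow_toggle above 0.2 rad).
It fails at once if an outlet box is shoved more than 30 mm, lifted more than 12 mm or tipped (distance of any of red_box, yellow_box from where it was at the start of the episode above 0.03 m or height (world z) of any of red_box, yellow_box above 0.012 m or angle between any of red_box, yellow_box's own z axis and vertical above 0.15 rad).
It fails at once if a bystander is picked up or knocked more than 30 mm aside (distance of any of screwdriver, solder, multimeter, jar, cleaner, board from where it was at the start of the episode above 0.03 m).
It also fails if it takes over 35 s, if anything falls off the work surface, if the arm or the gripper's body presses on something with over 40 N, if the wrist force passes 120 N, or if a joint passes its speed limit or range.

## Working session

There is one attempt and no reset: what is moved stays moved. The work goes in short steps, Python scripts to look and compute and a tool call to move; the robot and the scene stay as the last step left them, time stands still between calls to the robot, and variables do not carry over. Pictures are saved under pics/ and viewed, at most 10 in all, crops included, and the job is handed in when it is done.

Besides the shell and the picture viewer there is one more tool, called as a command line: name --argument value ..., lists and objects as JSON in quotes. arm_command: Moves the arm, as the interface text tells. Its arguments: {"type":"object","properties":{"steps":{"type":"array","items":{"type":"array"}}},"required":["steps"]}

```bash
mkdir -p pics; python3 - <<'E'
from cell import bot
import cv2,numpy as np
s=bot.state();print(s)
for n in("scene","top"):
    cv2.imwrite(f"pics/{n}0.png",bot.get_image(n)[:,:,::-1])
    m=bot.camera_model(n);print(n,m)
print(bot.camera_model("wrist"))
E
```

```text
{'t': 0.0, 'joint_pos': array([-1.33301209,  0.4683668 , -0.01160062,  1.60358891,  0.00600199,
        1.07142056, -0.05632248]), 'qvel': array([ 3.93424162e-05,  1.87121902e-04,  2.22642975e-04, -1.54098708e-03,
        5.34579607e-04, -6.57342360e-04, -1.27943794e-03]), 'effort': array([ 1.66098380e-04, -5.20569742e+01, -1.20360593e-02, -2.43746495e+01,
       -5.65923296e-02,  1.71064393e-02,  1.51620961e-04]), 'tcp_pos': array([0.18003126, 0.62397401, 0.21366146]), 'orientation': array([-4.39726795e-01, -3.11054408e+00,  2.74110600e-03]), 'wrist_force': array([0.1162741 , 0.67474344, 0.51558628]), 'wrist_torque': array([-0.04012697, -0.01760759,  0.00210224]), 'gripper_force': 0.0, 'finger_gap': 0.09195774634173026}
scene {'fx': 498.99433645904816, 'fy': 498.99433645904816, 'cx': 280.90743517513084, 'cy': 213.73780995613, 'k1': -0.06244959306670039, 'R': array([[ 0.52374632,  0.85180747,  0.01066929],
       [ 0.70083737, -0.42373269, -0.57382714],
       [-0.48426931,  0.30801729, -0.81890694]]), 't': array([-0.31163572, -0.35753813,  1.56591383])}
top {'fx': 432.8173756934383, 'fy': 432.8173756934383, 'cx': 276.9591657302357, 'cy': 207.0590453320699, 'k1': -0.12410179711791486, 'R': array([[ 0.02037194, -0.99975584, -0.00855858],
       [-0.99494473, -0.01943045, -0.0985263 ],
       [ 0.09833595,  0.01052249, -0.99509764]]), 't': array([0.00768778, 0.5835571 , 1.06967257])}
{'fx': 308.7520452053766, 'fy': 308.7520452053766, 'cx': 284.93910068101496, 'cy': 210.03599700109288, 'k1': 0.019585959513571862, 'tool_from_camera': array([[-6.75501557e-04, -9.70027050e-01, -2.42996022e-01,
         6.93828670e-02],
       [ 9.99999184e-01, -3.91833891e-04, -1.21570522e-03,
        -3.76706250e-04],
       [ 1.08405287e-03, -2.42996645e-01,  9.70026523e-01,
        -1.70283686e-01],
       [ 0.00000000e+00,  0.00000000e+00,  0.00000000e+00,
         1.00000000e+00]])}
```

View pics/scene0.png

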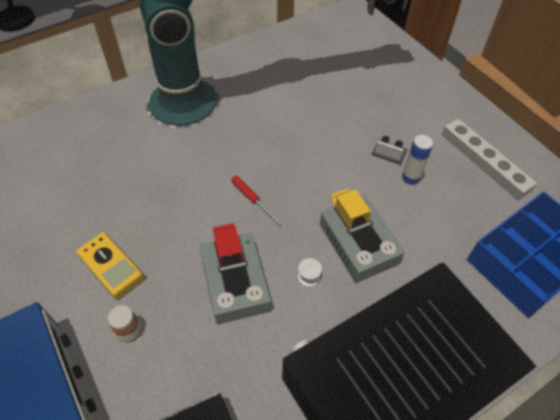

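View pics/top0.png

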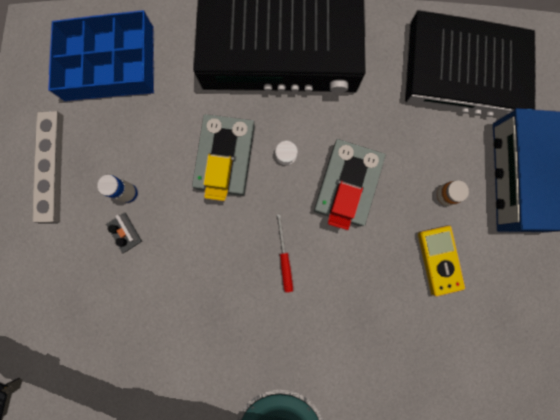

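The scene view shows the red-guarded box near (235,275) and the yellow one near (360,230). In the top view the red box is centred near (350,183), with its lip at (340,225), pointing towards the robot and slightly to the left. I'll enlarge it to get exact corners.

```bash
python3 - <<'E'
import cv2,numpy as np
a=cv2.imread("pics/top0.png")[130:240,300:400];b=cv2.imread("pics/scene0.png")[215:330,190:290]
a=cv2.resize(a,(400,440),interpolation=cv2.INTER_CUBIC);b=cv2.resize(b,(400,460),interpolation=cv2.INTER_CUBIC)[:440]
cv2.imwrite("pics/crop0.png",np.hstack([a,b]))
E
```

```text
(no output)
```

View pics/crop0.png

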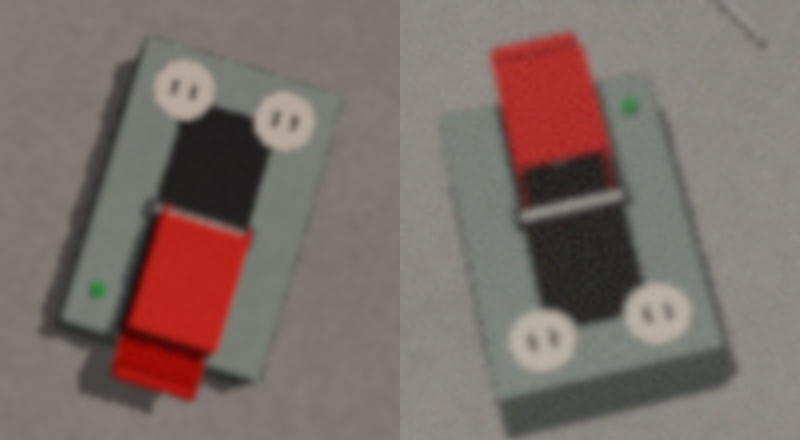

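```bash
cat > h.py <<'E'
import numpy as np
from scipy.spatial.transform import Rotation as Ro
from cell import bot
def proj(m,X,R=None,t=None):
    c=X@(m["R"] if R is None else R).T+(m["t"] if t is None else t)
    s=c[:,:2]/c[:,2:]; s=s*(1+m["k1"]*(s**2).sum(1,keepdims=True))
    return s*[m["fx"],m["fy"]]+[m["cx"],m["cy"]]
def box2w(p,P):  # p=(x,y,yaw), P in m
    c,s=np.cos(p[2]),np.sin(p[2]); P=np.atleast_2d(P)
    return np.c_[p[0]+c*P[:,0]-s*P[:,1],p[1]+s*P[:,0]+c*P[:,1],P[:,2]]
E
python3 - <<'E'
from h import *
from scipy.optimize import least_squares
C=np.array([[95,65,60],[95,-65,60],[-95,65,60],[-95,-65,60]])/1e3
L=np.array([[-118,27,79],[-118,-27,79]])/1e3
top=(np.array([[148,38],[342,98],[62,320],[258,382],[112,377],[195,402]])+.5)/4-.5+[300,130]
sc=(np.array([[322,348],[105,398],[255,75],[42,114]])+.5)/4-.5+[190,215]
mt,ms=bot.camera_model("top"),bot.camera_model("scene")
def f(p,which=2):
    a=(proj(mt,box2w(p,np.r_[C,L]))-top); b=(proj(ms,box2w(p,C))-sc)
    return np.r_[a.ravel(),b.ravel()] if which==2 else (a if which==0 else b).ravel()
for w in(2,0,1):
    r=least_squares(f,[.5,-.1,0],args=(w,),loss="soft_l1");print(w,r.x,np.round(f(r.x,w),1))
E
```

```text
2 [ 0.64853717 -0.16231844 -0.28992304] [-0.2 -1.3  0.6 -0.6 -0.9 -0.2  0.3  0.3 -0.7 -1.4 -0.1 -0.8  0.8 -1.2
 -2.4 -0.  -1.8 -2.1 -1.3 -0.5]
0 [ 0.64687754 -0.16254821 -0.28485841] [-0.3 -0.6  0.5 -0.2 -0.7  0.7  0.6  0.9 -0.4 -0.5  0.2 -0.1]
1 [ 0.65175004 -0.16113423 -0.30236904] [ 1.6  0.1 -1.8  0.7 -0.1 -1.2  0.2 -0.1]
```

```bash
cat >> h.py <<'E'
BOX=[.6475,-.1623,-.287]
def tgt(b,tilt):
    return box2w(BOX,np.array(b)/1e3)[0], Ro.from_euler('z',BOX[2])*Ro.from_matrix(np.diag([-1.,1,-1]))*Ro.from_euler('y',-tilt,degrees=True)
def inbox(p): 
    d=np.array(p)-[BOX[0],BOX[1],0]; return Ro.from_euler('z',-BOX[2]).apply(d)*1e3
def go(b,tilt,p=None,R=None):
    s=bot.state(); p=s['tcp_pos'] if p is None else p; R=Ro.from_rotvec(s['orientation']) if R is None else R
    P,Q=tgt(b,tilt); print('at',inbox(s['tcp_pos']).round(1),'j',s['joint_pos'].round(2),'F',s['wrist_force'].round(1),'t',s['t'])
    print('shift',R.inv().apply((P-p)*1e3).round(1),'turn',(R.inv()*Q).as_rotvec(degrees=True).round(2))
E
python3 - <<'E'
from h import *
go([-200,0,250],0);go([-200,0,200],45)
E
```

```text
at [-670.9  621.8  213.7] j [-1.33  0.47 -0.01  1.6   0.01  1.07 -0.06] F [ 0.3 -0.3  0.4] t 0.1
shift [-467.1 -624.8  -35.2] turn [-0.09  0.01  0.35]
at [-670.9  621.8  213.7] j [-1.33  0.47 -0.01  1.6   0.01  1.07 -0.06] F [ 0.3 -0.3  0.4] t 0.1
shift [-467.1 -624.7   14.8] turn [  0.05 -44.99   0.37]
```

arm_command --steps '[[0,[-240,-315,-35],[0,0,0]],[0,[-240,-315,-35],[0,0,0]],[0,[-240,-315,-35],[0,0,0]],[0,[-240,-315,-35],[0,0,0]],[0,[-240,-315,-35],[0,0,0]],[0,[-240,-315,-35],[0,0,0]],[0,[-240,-315,-35],[0,0,0]],[0,[-240,-315,-35],[0,0,0]],[0,[-240,-315,-35],[0,0,0]],[0,[-240,-315,-35],[0,0,0]]]'

```text
t: 0.93
tcp_pos: [0.3245, 0.251, 0.2498]
orientation: [0.446, 3.11, -0.001]
wrist_force: [0.6, -1.2, -0.4]
finger_gap: 0.0275
gripper_force: 0.0
```

arm_command --steps '[[0,[-227,-310,0],[0,0,0]],[0,[-227,-310,0],[0,0,0]],[0,[-227,-310,0],[0,0,0]],[0,[-227,-310,0],[0,0,0]],[0,[-227,-310,0],[0,0,0]],[0,[-227,-310,0],[0,0,0]],[0,[-227,-310,0],[0,0,0]],[0,[-227,-310,0],[0,0,0]],[0,[-227,-310,0],[0,0,0]],[0,[-227,-310,0],[0,0,0]]]'

```text
t: 1.77
tcp_pos: [0.4566, -0.1119, 0.25]
orientation: [0.451, 3.107, -0.005]
wrist_force: [-0.4, 0.1, -0.4]
finger_gap: 0.0004
gripper_force: 0.0
```

```bash
python3 - <<'E'
from h import *
go([-200,0,250],0);go([-200,0,150],45)
E
```

```text
at [-197.4   -5.7  250. ] j [-0.44  0.11  0.66  2.02 -0.08  1.03  1.54] F [-0.4  0.1 -0.4] t 1.7667
shift [2.6 5.7 0. ] turn [-0.15  0.15 -0.08]
at [-197.4   -5.7  250. ] j [-0.44  0.11  0.66  2.02 -0.08  1.03  1.54] F [-0.4  0.1 -0.4] t 1.7667
shift [  2.9   5.9 100. ] turn [-1.700e-01 -4.485e+01 -2.000e-02]
```

```bash
python3 - <<'E'
from h import *
import cv2
m=bot.camera_model("wrist");s=bot.state();im=bot.get_image("wrist")[:,:,::-1].copy()
T=m["tool_from_camera"];Rw=Ro.from_rotvec(s['orientation']).as_matrix()
Rwc=Rw@T[:3,:3];tw=s['tcp_pos']+Rw@T[:3,3]
np.savez('w0.npz',R=Rwc.T,t=-Rwc.T@tw)
P=np.array([[-95,65,60],[-95,-65,60],[95,65,60],[95,-65,60],[-116,27,79],[-116,-27,79],[-90,27,107],[-90,-27,107]])/1e3
print(proj(m,box2w(BOX,P),Rwc.T,-Rwc.T@tw).round(1))
cv2.imwrite("pics/w0.png",im)
E
```

```text
[[342.  272. ]
 [239.3 272. ]
 [336.5 396.6]
 [244.2 396.5]
 [313.6 262.8]
 [268.2 262.8]
 [315.3 294.6]
 [267.2 294.6]]
```

View pics/w0.png

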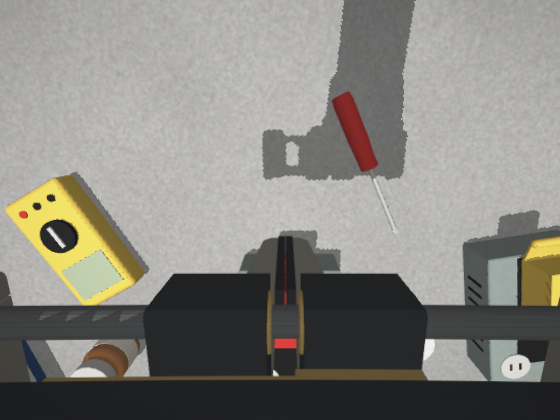

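The wrist view shows the shut fingers at (285,240–300), lined up over the box, whose front edge at about (245–340, 255) is where I predicted it. The multimeter (75,240) and the screwdriver (355,130) are well clear. Next I tilt the tool.

arm_command --steps '[[0,[3,6,40],[0,-45,0]],[0,[3,6,80],[0,-45,0]],[0,[3,6,100],[0,-45,0]],[0,[3,6,100],[0,-45,0]],[0,[3,6,100],[0,-45,0]],[0,[3,6,100],[0,-45,0]],[0,[3,6,100],[0,-45,0]],[0,[3,6,100],[0,-45,0]],[0,[3,6,100],[0,-45,0]]]'

```text
t: 2.57
tcp_pos: [0.4392, -0.1157, 0.1348]
orientation: [0.383, 2.706, -0.19]
wrist_force: [0.0, -0.2, 0.1]
finger_gap: 0.0004
gripper_force: 0.0
```

```bash
python3 - <<'E'
from h import *
import cv2
go([-150,0,45],45);go([-111,0,45],45)
a=bot.get_image("top")[110:250,290:410];b=bot.get_image("scene")[190:310,170:290]
cv2.imwrite("pics/c1.png",np.hstack([cv2.resize(a,(400,467),interpolation=2),cv2.resize(b,(400,400),interpolation=2)[:,:]if 0 else cv2.resize(b,(400,467),interpolation=2)])[:,:,::-1])
P=np.array([[-200,0,150]])/1e3
E
```

```text
at [-213.   -14.3  134.8] j [ 0.24  0.11 -0.18  2.43  0.72  0.28  0.69] F [ 0.  -0.2  0.1] t 2.5667
shift [-21.5  21.8 106.3] turn [ -3.99 -21.03   2.  ]
at [-213.   -14.3  134.8] j [ 0.24  0.11 -0.18  2.43  0.72  0.28  0.69] F [ 0.  -0.2  0.1] t 2.5667
shift [-57.1  22.2 122.2] turn [ -3.99 -21.03   2.  ]
```

View pics/c1.png

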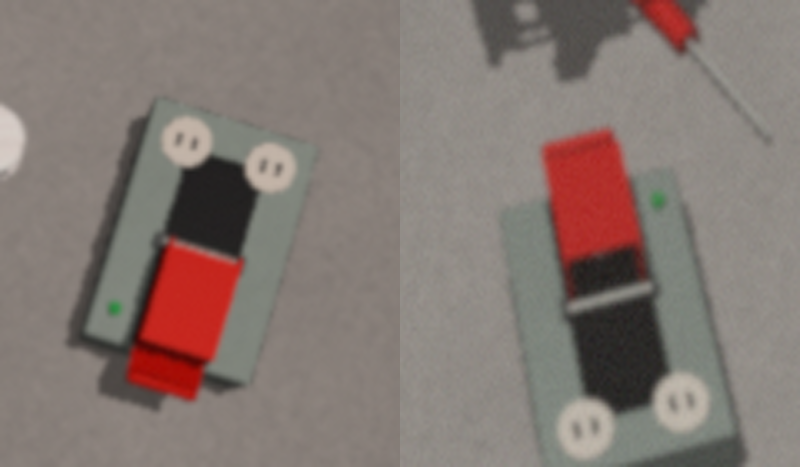

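The crop shows both boxes undisturbed, with the guard lip at about (165,370), but it cut off the gripper. The arm also hit its near-reach limit (j4 at 2.43), so I move outward before finishing the tilt.

```bash
python3 - <<'E'
from h import *
go([-140,0,140],45)
E
```

```text
at [-213.8  -15.8  134.3] j [ 0.24  0.11 -0.18  2.43  0.72  0.28  0.69] F [ 0.6 -0.5 -0.1] t 2.6667
shift [-70.1  16.3  23.4] turn [ -4.04 -21.16   1.85]
```

arm_command --steps '[[0,[-35,8,12],[0,0,0]],[0,[-70,16,23],[-4,-21,2]],[0,[-70,16,23],[-4,-21,2]],[0,[-70,16,23],[-4,-21,2]],[0,[-70,16,23],[-4,-21,2]],[0,[-70,16,23],[-4,-21,2]],[0,[-70,16,23],[-4,-21,2]]]'

```text
t: 3.25
tcp_pos: [0.503, -0.1369, 0.1353]
orientation: [0.375, 2.517, -0.253]
wrist_force: [-1.0, 0.2, 0.5]
finger_gap: 0.0003
gripper_force: 0.0
```

```bash
python3 - <<'E'
from h import *
go([-140,0,140],45)
go([-140,0,46],45)
E
```

```text
at [-145.8  -16.6  135.3] j [ 0.32  0.22 -0.29  2.41  1.78  0.3  -0.37] F [-1.   0.2  0.5] t 3.25
shift [-7.8 16.2 -2.2] turn [ -5.76 -10.18   1.86]
at [-145.8  -16.6  135.3] j [ 0.32  0.22 -0.29  2.41  1.78  0.3  -0.37] F [-1.   0.2  0.5] t 3.25
shift [45.7 25.4 74.5] turn [ -5.76 -10.18   1.86]
```

arm_command --steps '[[0,[-8,16,-2],[-6,-10,2]],[0,[-8,16,-2],[-6,-10,2]],[0,[-8,16,-2],[-6,-10,2]],[0,[-8,16,-2],[-6,-10,2]],[0,[-8,16,-2],[-6,-10,2]],[0,[-8,16,-2],[-6,-10,2]],[0,[-8,16,-2],[-6,-10,2]],[0,[-8,16,-2],[-6,-10,2]]]'

```text
t: 3.92
tcp_pos: [0.5248, -0.1262, 0.1397]
orientation: [0.342, 2.359, -0.134]
wrist_force: [0.9, 3.2, -1.7]
finger_gap: 0.0003
gripper_force: 0.0
```

```bash
python3 - <<'E'
from h import *
go([-140,0,140],45)
go([-140,0,46],45)
E
```

```text
at [-1.279e+02 -1.000e-01  1.397e+02] j [ 1.29  1.04 -1.55  2.44  2.06  1.13 -0.15] F [ 0.9  3.2 -1.7] t 3.9167
shift [ 8.6  0.1 -8.6] turn [ 0.09 -1.32 -0.12]
at [-1.279e+02 -1.000e-01  1.397e+02] j [ 1.29  1.04 -1.55  2.44  2.06  1.13 -0.15] F [ 0.9  3.2 -1.7] t 3.9167
shift [73.5 -0.2 59.4] turn [ 0.09 -1.32 -0.12]
```

```bash
cat > fk.py <<'E'
import numpy as np
from scipy.spatial.transform import Rotation as Ro
Rz=lambda a:Ro.from_euler('z',a);Ry=lambda a:Ro.from_euler('y',a)
def fk(q,L,sg,off=0):
    d1,d3,d5,d7,a4,a4b,a7=L
    R=Rz(sg[0]*q[0])*Ry(q[1]); p=np.array([0,0,d1])+R.apply([0,0,0])
    R2=R*Rz(sg[1]*q[2]); p=p+R2.apply([a4,0,d3]); el=p
    R3=R2*Ry(q[3]); p=p+R3.apply([a4b,0,0])
    R4=R3*Rz(sg[2]*q[4]); p=p+R4.apply([0,0,d5]); wr=p
    R5=R4*Ry(q[5]); R6=R5*Rz(sg[3]*q[6]+off); p=p+R6.as_matrix()@[0,0,d7]+R5.apply([a7,0,0])
    return p,R6,el,wr
E
python3 - <<'E'
from fk import *
from scipy.optimize import least_squares
from itertools import product
D=[([-1.33301,.46837,-.0116,1.60359,.006,1.07142,-.05632],[.18003,.62397,.21366],[-.4397,-3.1105,.0027]),
([-.44,.11,.66,2.02,-.08,1.03,1.54],[.4566,-.1119,.25],[.451,3.107,-.005]),
([.24,.11,-.18,2.43,.72,.28,.69],[.4392,-.1157,.1348],[.383,2.706,-.19]),
([.32,.22,-.29,2.41,1.78,.3,-.37],[.503,-.1369,.1353],[.375,2.517,-.253]),
([1.29,1.04,-1.55,2.44,2.06,1.13,-.15],[.5248,-.1262,.1397],[.342,2.359,-.134])]
best=[]
for sg in product([1,-1],repeat=4):
  for off in (0,np.pi/2,np.pi,-np.pi/2):
    def f(L):
        e=[]
        for q,p,r in D:
            P,R,_,_=fk(q,L,sg,off); e+=list(P-p)+list(.3*(R.inv()*Ro.from_rotvec(r)).as_rotvec())
        return e
    r=least_squares(f,[.36,.42,.4,.3,0,0,0]); best.append((r.cost,sg,off,r.x.round(4),np.abs(r.fun).max()))
for b in sorted(best,key=lambda b:b[0])[:2]:print(b)
E
```

```text
(np.float64(0.0017085394800721633), (-1, -1, -1, -1), 1.5707963267948966, array([0.2478, 0.524 , 0.4845, 0.246 , 0.0495, 0.0101, 0.0482]), np.float64(0.032336204884581596))
(np.float64(0.21337462764022613), (1, 1, 1, 1), -1.5707963267948966, array([-0.6356, -1.4913, -1.1462, -0.8797,  0.8223, -1.224 ,  0.1138]), np.float64(0.2858773604863029))
```

```bash
cat > fit.py <<'E'
from fk import *
from scipy.optimize import least_squares
from cell import bot
s=bot.state()
print(s['joint_pos'].round(4),s['tcp_pos'].round(4),s['orientation'].round(4))
D=[([-1.33301,.46837,-.0116,1.60359,.006,1.07142,-.05632],[.18003,.62397,.21366],[-.4397,-3.1105,.0027]),
([-.44,.11,.66,2.02,-.08,1.03,1.54],[.4566,-.1119,.25],[.451,3.107,-.005]),
([.24,.11,-.18,2.43,.72,.28,.69],[.4392,-.1157,.1348],[.383,2.706,-.19]),
([.32,.22,-.29,2.41,1.78,.3,-.37],[.503,-.1369,.1353],[.375,2.517,-.253]),
(s['joint_pos'],s['tcp_pos'],s['orientation'])]
SG=(-1,)*4
def res(L,off=np.pi/2):
    e=[]
    for q,p,r in D:
        P,R,_,_=fk(q,L,SG,off); e.append(list(P-p)+list((R.inv()*Ro.from_rotvec(r)).as_rotvec()))
    return np.array(e)
E
python3 - <<'E'
from fit import *
from itertools import product
for off in (0,np.pi/2,np.pi,-np.pi/2):
  print(off,res([.25,.5,.48,.25,.05,0,.05],off)[:,3:].round(2).tolist())
E
```

```text
[ 1.2916  1.0357 -1.5469  2.4369  2.0621  1.1268 -0.1503] [ 0.5248 -0.1262  0.1397] [ 0.3425  2.3587 -0.1338]
0 [[-0.0, 0.0, 1.57], [0.0, 0.01, 1.57], [0.0, -0.0, 1.57], [-0.0, 0.0, 1.57], [0.0, 0.0, 1.57]]
1.5707963267948966 [[-0.0, 0.0, -0.0], [0.0, 0.0, -0.0], [-0.0, -0.0, 0.0], [0.0, 0.0, -0.0], [0.0, -0.0, -0.0]]
3.141592653589793 [[0.0, 0.0, -1.57], [0.01, -0.0, -1.57], [-0.0, -0.0, -1.57], [0.0, 0.0, -1.57], [0.0, -0.0, -1.57]]
-1.5707963267948966 [[-0.0, -0.0, 3.14], [-0.01, 0.01, 3.14], [-0.01, 0.0, -3.14], [-0.0, 0.0, 3.14], [0.0, 0.0, 3.14]]
```

```bash
cat >> fk.py <<'E'
def chain(q):
    R1=Rz(-q[0])*Ry(q[1]);R2=R1*Rz(-q[2]);R3=R2*Ry(q[3]);R4=R3*Rz(-q[4]);R5=R4*Ry(q[5]);R6=R5*Rz(-q[6]+np.pi/2)
    x,z=np.eye(3)[0],np.eye(3)[2]
    return np.c_[z,R2.apply(x),R2.apply(z),R3.apply(x),R4.apply(x),R4.apply(z),R5.apply(x),R6.apply(z)],R6
E
python3 - <<'E'
from fit import *
A=np.vstack([chain(q)[0] for q,p,r in D]);b=np.hstack([p for q,p,r in D])
for cols in ([0,1,2,3,4,5,6,7],[0,2,5,7],[0,1,2,3,5,6,7],[0,2,4,5,7],[0,2,5,6,7],[0,1,2,3,5,7]):
  x=np.linalg.lstsq(A[:,cols],b,rcond=None)[0];print(cols,x.round(4),np.abs(A[:,cols]@x-b).max().round(4))
E
```

```text
[ 1.2916  1.0357 -1.5469  2.4369  2.0621  1.1268 -0.1503] [ 0.5248 -0.1262  0.1397] [ 0.3425  2.3587 -0.1338]
[0, 1, 2, 3, 4, 5, 6, 7] [0.2437 0.0497 0.5191 0.0053 0.0049 0.4834 0.0458 0.2376] 0.032
[0, 2, 5, 7] [0.2898 0.526  0.4695 0.3203] 0.0351
[0, 1, 2, 3, 5, 6, 7] [0.2457 0.0511 0.5217 0.0092 0.4841 0.049  0.2422] 0.0321
[0, 2, 4, 5, 7] [0.2865 0.528  0.0289 0.492  0.2852] 0.0327
[0, 2, 5, 6, 7] [0.2793 0.5327 0.5092 0.0337 0.2891] 0.034
[0, 1, 2, 3, 5, 7] [ 0.3323 -0.0204  0.5576  0.0312  0.504   0.3573] 0.0339
```

```bash
python3 - <<'E'
from fit import *
def full(q):
    R0=Rz(-q[0]);R1=R0*Ry(q[1]);R2=R1*Rz(-q[2]);R3=R2*Ry(q[3]);R4=R3*Rz(-q[4]);R5=R4*Ry(q[5]);R6=R5*Rz(-q[6]+np.pi/2)
    return np.c_[np.eye(3)[:,2],R0.as_matrix()[:,:2],R2.as_matrix(),R3.as_matrix()[:,0],R4.as_matrix(),R5.as_matrix()[:,:2],R6.as_matrix()[:,2]]
n="d1 0x 0y 2x 2y 2z 3x 4x 4y 4z 5x 5y 6z".split()
A=np.vstack([full(q) for q,p,r in D]);b=np.hstack([p for q,p,r in D])
base=[0,5,9,12]
from itertools import combinations
out=[]
for k in (1,2,3):
  for c in combinations([1,2,3,4,6,7,8,10,11],k):
    cc=base+list(c);x=np.linalg.lstsq(A[:,cc],b,rcond=None)[0];out.append((np.abs(A[:,cc]@x-b).max(),[n[i] for i in cc],x.round(3)))
  for o in sorted(out,key=lambda o:o[0])[:3]:print(o)
E
```

```text
[ 1.2916  1.0357 -1.5469  2.4369  2.0621  1.1268 -0.1503] [ 0.5248 -0.1262  0.1397] [ 0.3425  2.3587 -0.1338]
(np.float64(0.003468313015453528), ['d1', '2z', '4z', '6z', '0y'], array([ 0.307,  0.521,  0.471,  0.334, -0.033]))
(np.float64(0.01754690190009542), ['d1', '2z', '4z', '6z', '2y'], array([ 0.305,  0.51 ,  0.477,  0.31 , -0.031]))
(np.float64(0.0327335059631822), ['d1', '2z', '4z', '6z', '4x'], array([0.286, 0.528, 0.492, 0.285, 0.029]))
(np.float64(0.0029412311308283368), ['d1', '2z', '4z', '6z', '0y', '2y'], array([ 0.307,  0.519,  0.472,  0.331, -0.029, -0.005]))
(np.float64(0.0032768776684049955), ['d1', '2z', '4z', '6z', '0y', '4x'], array([ 0.307,  0.521,  0.47 ,  0.335, -0.033, -0.001]))
(np.float64(0.003422373114055244), ['d1', '2z', '4z', '6z', '0y', '3x'], array([ 0.305,  0.519,  0.47 ,  0.332, -0.033, -0.002]))
(np.float64(0.0019819737640158763), ['d1', '2z', '4z', '6z', '0y', '2y', '5x'], array([ 0.309,  0.518,  0.468,  0.334, -0.03 , -0.005, -0.004]))
(np.float64(0.00253470163198391), ['d1', '2z', '4z', '6z', '0y', '2x', '5x'], array([ 0.321,  0.525,  0.473,  0.354, -0.035, -0.014, -0.009]))
(np.float64(0.0027214136747595874), ['d1', '2z', '4z', '6z', '0y', '2x', '2y'], array([ 0.306,  0.518,  0.471,  0.329, -0.029,  0.002, -0.005]))
```

```bash
cat > ik.py <<'E'
from h import *
from fk import chain,Rz
from scipy.optimize import least_squares
lo=np.array([-2.53,-.31,-1.57,.28,-1.29,.15,-2.92]);hi=np.array([2.53,2.02,1.55,2.44,4.43,1.84,2.92])
x=np.array([.307,0,.521,0,0,.471,0,.334])
def F(q):
    M,R=chain(q);return M@x+Rz(-q[0]).apply([0,-.033,0]),R
def ik(q0,b,tilt):
    P,Q=tgt(b,tilt)
    f=lambda q:np.r_[(F(q)[0]-P)*50,(F(q)[1].inv()*Q).as_rotvec()*20,.05*(q-q0)]
    r=least_squares(f,np.clip(q0,lo+1e-3,hi-1e-3),bounds=(lo,hi));e=f(r.x)
    return r.x,np.linalg.norm(e[:3])/50*1e3,np.degrees(np.linalg.norm(e[3:6])/20)
E
python3 - <<'E'
from ik import *
s=bot.state();print(F(s['joint_pos'])[0]-s['tcp_pos'])
W=[([-128,0,140],45),([-128,0,140],35),([-130,0,90],35),([-130,0,42],35),([-115,0,42],35),([-105,0,75],40),([-60,0,84],42),([-45,0,84],42)]
for q in (s['joint_pos'],np.array([.25,.4,0,2.3,3.1,.4,-1.65])):
  for b,t in W:
    q,e,r=ik(q,b,t);print(b,t,q.round(2),round(e,1),round(r,2))
E
```

```text
[-0.00252126 -0.00130927  0.00218269]
[-128, 0, 140] 45 [ 1.28  1.11 -1.57  2.44  2.1   1.2  -0.13] 2.3 0.24
[-128, 0, 140] 35 [ 1.29  0.99 -1.57  2.33  1.8   1.07  0.03] 0.0 0.0
[-130, 0, 90] 35 [ 1.23  1.07 -1.46  2.36  1.95  1.09 -0.06] 0.0 0.0
[-130, 0, 42] 35 [ 1.18  1.16 -1.36  2.37  2.1   1.13 -0.13] 0.0 0.0
[-115, 0, 42] 35 [ 1.17  1.17 -1.35  2.34  2.09  1.11 -0.1 ] 0.0 0.0
[-105, 0, 75] 40 [ 1.2   1.14 -1.39  2.37  2.15  1.13 -0.14] 0.0 0.0
[-60, 0, 84] 42 [ 1.18  1.15 -1.38  2.29  2.17  1.1  -0.1 ] 0.0 0.0
[-45, 0, 84] 42 [ 1.17  1.16 -1.38  2.26  2.16  1.09 -0.08] 0.0 0.0
[-128, 0, 140] 45 [ 1.27  0.99 -1.5   2.44  2.1   1.09 -0.21] 2.4 0.24
[-128, 0, 140] 35 [ 1.29  0.98 -1.56  2.33  1.8   1.05  0.03] 0.0 0.0
[-130, 0, 90] 35 [ 1.23  1.06 -1.45  2.36  1.95  1.08 -0.07] 0.0 0.0
[-130, 0, 42] 35 [ 1.18  1.15 -1.35  2.37  2.1   1.11 -0.14] 0.0 0.0
[-115, 0, 42] 35 [ 1.17  1.15 -1.34  2.34  2.09  1.1  -0.11] 0.0 0.0
[-105, 0, 75] 40 [ 1.19  1.13 -1.39  2.37  2.15  1.12 -0.15] 0.0 0.0
[-60, 0, 84] 42 [ 1.17  1.14 -1.37  2.29  2.17  1.09 -0.11] 0.0 0.0
[-45, 0, 84] 42 [ 1.16  1.14 -1.37  2.26  2.16  1.08 -0.09] 0.0 0.0
```

```bash
python3 - <<'E'
from ik import *
q=bot.state()['joint_pos']
for b,t in [([-140,0,120],30),([-140,0,40],30),([-115,0,40],35)]:
    q,e,r=ik(q,b,t);print(b,t,q.round(2),round(e,1),round(r,2))
go([-140,0,120],30)
E
```

```text
[-140, 0, 120] 30 [ 1.27  1.04 -1.57  2.31  1.72  1.11  0.09] 0.0 0.0
[-140, 0, 40] 30 [ 1.19  1.18 -1.4   2.34  1.96  1.13 -0.03] 0.0 0.0
[-115, 0, 40] 35 [ 1.18  1.21 -1.37  2.34  2.1   1.15 -0.08] 0.0 0.0
at [-1.279e+02 -1.000e-01  1.397e+02] j [ 1.29  1.04 -1.55  2.44  2.06  1.13 -0.15] F [ 0.9  3.2 -1.7] t 3.9167
shift [22.4  0.   5.9] turn [ 0.1  13.68 -0.1 ]
```

arm_command --steps '[[0,[12,0,3],[0,7,0]],[0,[22,0,6],[0,14,0]],[0,[22,0,6],[0,14,0]],[0,[22,0,6],[0,14,0]],[0,[22,0,6],[0,14,0]]]'

```text
t: 4.33
tcp_pos: [0.5144, -0.1226, 0.1221]
orientation: [0.373, 2.593, -0.101]
wrist_force: [-1.0, -0.4, -0.3]
finger_gap: 0.0002
gripper_force: 0.0
```

```bash
python3 - <<'E'
from ik import *
go([-140,0,40],30)
E
```

```text
at [-138.8    0.4  122.1] j [ 1.28  0.95 -1.52  2.31  1.69  1.01  0.08] F [-1.  -0.4 -0.3] t 4.3333
shift [42.2 -0.3 70.5] turn [0.02 0.11 0.08]
```

Good, the commands track as expected. Now I descend in front of the lip.

arm_command --steps '[[0,[10,0,17],[0,0,0]],[0,[20,0,34],[0,0,0]],[0,[31,0,52],[0,0,0]],[0,[42,0,70],[0,0,0]],[0,[42,0,70],[0,0,0]],[0,[42,0,70],[0,0,0]]]'

```text
t: 4.83
tcp_pos: [0.5131, -0.122, 0.0417]
orientation: [0.373, 2.593, -0.099]
wrist_force: [0.1, 0.0, 0.6]
finger_gap: 0.0007
gripper_force: 0.0
```

```bash
python3 - <<'E'
from ik import *
import cv2
go([-115,0,40],35)
a=bot.get_image("top");b=bot.get_image("scene")
p,R=bot.state()['tcp_pos'],Ro.from_rotvec(bot.state()['orientation'])
print([proj(bot.camera_model(n),np.array([p])).round() for n in("top","scene")])
a=a[170:270,290:390];b=b[190:290,170:270]
cv2.imwrite("pics/c2.png",np.hstack([cv2.resize(i,(400,400),interpolation=2) for i in(a,b)])[:,:,::-1])
E
```

```text
at [-140.3    0.6   41.7] j [ 1.18  1.07 -1.34  2.35  1.94  1.02 -0.07] F [0.1 0.  0.6] t 4.8333
shift [-21.   -0.6  14.1] turn [ 0.1  -4.89  0.02]
[array([[333., 235.]]), array([[222., 226.]])]
```

View pics/c2.png

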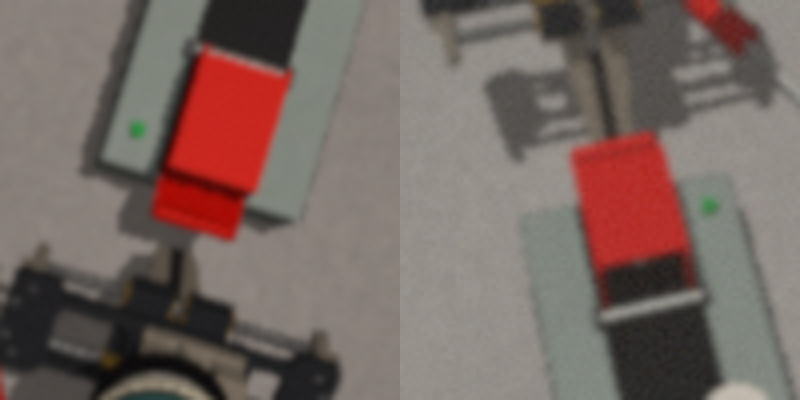

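In the top crop the shut fingers end at (176,255), just in front of the lip (195,225) and on the box's centre line. The scene crop agrees. The tip now slides in under the lip.

arm_command --steps '[[0,[-7,-1,5],[0,-2.5,0]],[0,[-14,-1,10],[0,-5,0]],[0,[-21,-1,14],[0,-5,0]],[0,[-21,-1,14],[0,-5,0]],[0,[-21,-1,14],[0,-5,0]]]'

```text
t: 5.35
tcp_pos: [0.5387, -0.1309, 0.0409]
orientation: [0.368, 2.505, -0.109]
wrist_force: [-0.7, 0.0, 0.3]
finger_gap: 0.0004
gripper_force: 0.0
```

```bash
python3 - <<'E'
from ik import *
q=bot.state()['joint_pos']
go([-115,0,62],35);go([-109,0,78],38)
for b,t in [([-113,0,62],36),([-107,0,78],38),([-90,0,90],40),([-70,0,86],42)]:
    q,e,r=ik(q,b,t);print(b,t,q.round(2),round(e,1),round(r,2))
E
```

```text
at [-113.3   -0.7   40.9] j [ 1.17  1.11 -1.31  2.34  2.09  1.05 -0.14] F [-0.7  0.   0.3] t 5.35
shift [-10.7   0.8 -18.3] turn [ 0.16  0.13 -0.33]
at [-113.3   -0.7   40.9] j [ 1.17  1.11 -1.31  2.34  2.09  1.05 -0.14] F [-0.7  0.   0.3] t 5.35
shift [-24.9   0.9 -27.9] turn [ 0.15 -2.87 -0.33]
[-113, 0, 62] 36 [ 1.18  1.07 -1.35  2.35  2.06  1.05 -0.13] 0.0 0.0
[-107, 0, 78] 38 [ 1.19  1.06 -1.37  2.35  2.07  1.05 -0.14] 0.0 0.0
[-90, 0, 90] 40 [ 1.19  1.06 -1.38  2.33  2.1   1.05 -0.14] 0.0 0.0
[-70, 0, 86] 42 [ 1.17  1.08 -1.35  2.31  2.17  1.06 -0.16] 0.0 0.0
```

arm_command --steps '[[0,[-5,1,-8],[0,0,0]],[0,[-10,1,-16],[0,0,0]],[0,[-15,1,-24],[0,0,0]],[0,[-22,1,-32],[0,-1,0]],[0,[-22,1,-32],[0,-1,0]],[0,[-22,1,-32],[0,-1,0]]]'

```text
t: 5.85
tcp_pos: [0.5374, -0.1294, 0.079]
orientation: [0.364, 2.489, -0.111]
wrist_force: [-1.1, 0.5, 0.0]
finger_gap: 0.0007
gripper_force: 0.7
```

```bash
python3 - <<'E'
from ik import *
import cv2
go([-100,0,88],38);go([-85,0,86],40)
a=bot.get_image("top");b=bot.get_image("scene")
a=a[170:270,290:390];b=b[190:290,170:270]
cv2.imwrite("pics/c3.png",np.hstack([cv2.resize(i,(400,400),interpolation=2) for i in(a,b)])[:,:,::-1])
E
```

```text
at [-114.9    0.4   79. ] j [ 1.21  1.04 -1.39  2.35  2.01  1.03 -0.11] F [-1.1  0.5  0. ] t 5.85
shift [-17.3  -0.3   1.5] turn [ 0.2  -1.91 -0.29]
at [-114.9    0.4   79. ] j [ 1.21  1.04 -1.39  2.35  2.01  1.03 -0.11] F [-1.1  0.5  0. ] t 5.85
shift [-28.3  -0.3  11.9] turn [ 0.2  -3.91 -0.29]
```

View pics/c3.png

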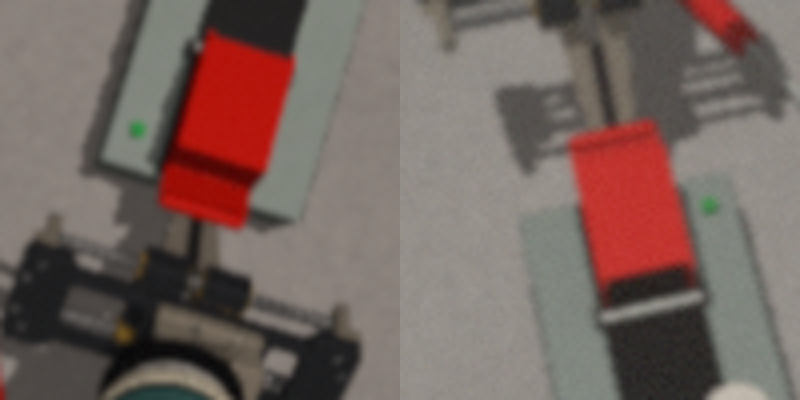

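The guard is lifting: its lip at (205,215) in the top crop has moved rearward, and the finger is centred beneath it. I continue inward and upward.

arm_command --steps '[[0,[-9,0,1],[0,-1,0]],[0,[-17,0,1],[0,-2,0]],[0,[-22,0,7],[0,-3,0]],[0,[-28,0,12],[0,-4,0]],[0,[-28,0,12],[0,-4,0]],[0,[-28,0,12],[0,-4,0]]]'

```text
t: 6.45
tcp_pos: [0.5666, -0.1382, 0.0853]
orientation: [0.356, 2.42, -0.121]
wrist_force: [-0.9, -0.5, -1.7]
finger_gap: 0.0001
gripper_force: 0.3
```

```bash
python3 - <<'E'
from ik import *
import cv2
go([-70,0,84],42);go([-46,0,84],42)
b=bot.get_image("scene")
b=b[190:290,170:270]
cv2.imwrite("pics/c4.png",cv2.resize(b,(500,500),interpolation=2)[:,:,::-1])
E
```

```text
at [-84.5   0.2  85.3] j [ 1.19  1.06 -1.37  2.33  2.11  1.04 -0.14] F [-0.9 -0.5 -1.7] t 6.45
shift [-10.2  -0.1  10.3] turn [ 0.17 -1.93 -0.36]
at [-84.5   0.2  85.3] j [ 1.19  1.06 -1.37  2.33  2.11  1.04 -0.14] F [-0.9 -0.5 -1.7] t 6.45
shift [-28.6  -0.1  25.7] turn [ 0.17 -1.93 -0.36]
```

View pics/c4.png

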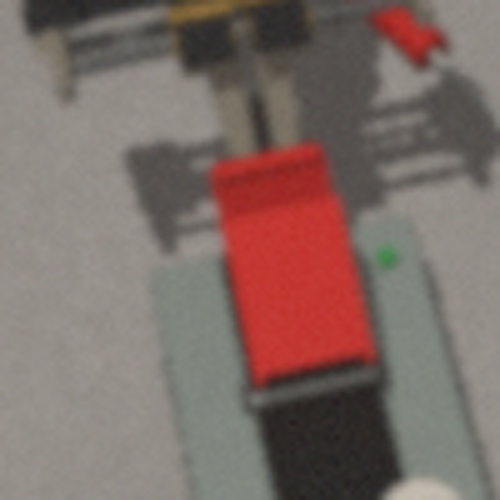

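The guard is well up on the finger: lip at (270,165), with its top rotated back toward the hinge bar. Now I push the toggle.

arm_command --steps '[[0,[-5,0,5],[0,-1,0]],[0,[-10,0,10],[0,-2,0]],[0,[-14,0,13.5],[0,-2,0]],[0,[-18,0,17],[0,-2,0]],[0,[-21,0,19.5],[0,-2,0]],[0,[-24,0,22],[0,-2,0]],[0,[-26,0,24],[0,-2,0]],[0,[-26,0,24],[0,-2,0]]]'

```text
t: 7.17
tcp_pos: [0.5995, -0.1479, 0.0834]
orientation: [0.35, 2.387, -0.127]
wrist_force: [-6.8, 1.3, 1.5]
finger_gap: 0.0003
gripper_force: 4.1
```

```bash
python3 - <<'E'
from ik import *
go([-46,0,84],42);go([-43,0,84],42)
E
```

```text
at [-50.1   0.2  83.4] j [ 1.17  1.09 -1.34  2.27  2.16  1.03 -0.13] F [-6.8  1.3  1.5] t 7.1667
shift [-3.4 -0.2  2.3] turn [ 0.16 -0.01 -0.32]
at [-50.1   0.2  83.4] j [ 1.17  1.09 -1.34  2.27  2.16  1.03 -0.13] F [-6.8  1.3  1.5] t 7.1667
shift [-5.7 -0.2  4.3] turn [ 0.16 -0.01 -0.32]
```

arm_command --steps '[[0,[-1,0,1],[0,0,0]],[0,[-2,0,2],[0,0,0]],[0,[-2,0,2],[0,0,0]],[0,[-2,0,2],[0,0,0]]]'

```text
t: 7.5
tcp_pos: [0.6003, -0.148, 0.0829]
orientation: [0.349, 2.389, -0.127]
wrist_force: [-14.9, 2.6, 7.4]
finger_gap: 0.0006
gripper_force: 9.7
```

```bash
python3 - <<'E'
from ik import *
go([-85,0,84],41);go([-118,0,70],36)
E
```

```text
at [-49.3   0.3  82.9] j [ 1.16  1.09 -1.34  2.27  2.16  1.03 -0.13] F [-14.9   2.6   7.4] t 7.5
shift [ 25.9  -0.4 -24.7] turn [ 0.15  0.89 -0.24]
at [-49.3   0.3  82.9] j [ 1.16  1.09 -1.34  2.27  2.16  1.03 -0.13] F [-14.9   2.6   7.4] t 7.5
shift [ 59.8  -0.5 -36.3] turn [ 0.16  5.89 -0.24]
```

The push is against the hard stop (15 N), so the toggle is fully over. Now I withdraw along the same path.

arm_command --steps '[[0,[6,0,-6],[0,0,0]],[0,[14,0,-13],[0,0,0]],[0,[26,0,-25],[0,1,0]],[0,[34,0,-32],[0,2,0]],[0,[44,0,-38],[0,4,0]],[0,[53,0,-43],[0,5,0]],[0,[53,0,-43],[0,6,0]],[0,[53,0,-43],[0,6,0]]]'

```text
t: 8.17
tcp_pos: [0.5373, -0.1295, 0.0804]
orientation: [0.365, 2.489, -0.111]
wrist_force: [-2.5, 1.1, 0.4]
finger_gap: 0.0003
gripper_force: 1.0
```

```bash
python3 - <<'E'
from ik import *
go([-116,0,60],35);go([-116,0,40],35);go([-140,0,40],30)
E
```

```text
at [-115.     0.2   80.4] j [ 1.21  1.03 -1.39  2.35  2.    1.03 -0.11] F [-2.5  1.1  0.4] t 8.1667
shift [12.8 -0.4 15.9] turn [ 0.19  1.09 -0.31]
at [-115.     0.2   80.4] j [ 1.21  1.03 -1.39  2.35  2.    1.03 -0.11] F [-2.5  1.1  0.4] t 8.1667
shift [24.6 -0.5 32. ] turn [ 0.19  1.09 -0.31]
at [-115.     0.2   80.4] j [ 1.21  1.03 -1.39  2.35  2.    1.03 -0.11] F [-2.5  1.1  0.4] t 8.1667
shift [44.  -0.5 17.9] turn [ 0.2   6.09 -0.3 ]
```

arm_command --steps '[[0,[7,0,8],[0,0,0]],[0,[13,0,16],[0,1,0]],[0,[19,0,24],[0,1,0]],[0,[25,0,32],[0,1,0]],[0,[34,0,25],[0,3,0]],[0,[44,0,18],[0,6,0]],[0,[44,0,18],[0,6,0]],[0,[44,0,18],[0,6,0]]]'

```text
t: 8.83
tcp_pos: [0.5147, -0.1227, 0.04]
orientation: [0.38, 2.589, -0.095]
wrist_force: [0.3, -0.1, 0.7]
finger_gap: 0.0005
gripper_force: 0.0
```

```bash
python3 - <<'E'
from ik import *
import cv2
go([-140,0,140],30)
a=bot.get_image("top");b=bot.get_image("scene")
a=a[130:230,300:400];b=b[190:290,170:270]
cv2.imwrite("pics/c5.png",np.hstack([cv2.resize(i,(400,400),interpolation=2) for i in(a,b)])[:,:,::-1])
E
```

```text
at [-138.6    0.4   40. ] j [ 1.18  1.07 -1.33  2.35  1.95  1.02 -0.08] F [ 0.3 -0.1  0.7] t 8.8333
shift [-49.1   0.2 -87.1] turn [ 0.2   0.22 -0.31]
```

View pics/c5.png

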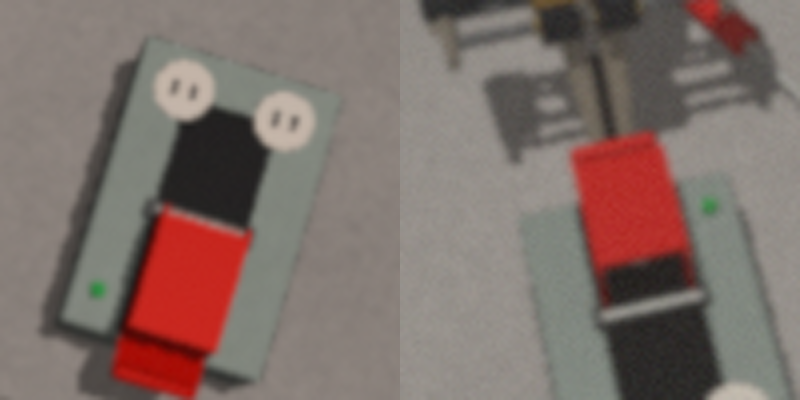

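The guard is shut exactly as at the start (lip at (160,375)), the box hasn't moved, and the finger is clear. I back off upward, let it settle and hand in.

arm_command --steps '[[0,[-10,0,-17],[0,0,0]],[0,[-24,0,-42],[0,0,0]],[0,[-40,0,-70],[0,0,0]],[0,[-40,0,-70],[0,0,0]],[0,[-40,0,-70],[0,0,0]],[0,[-40,0,-70],[0,0,0]],[0,[-40,0,-70],[0,0,0]]]'

```text
t: 9.52
tcp_pos: [0.5123, -0.1225, 0.1189]
orientation: [0.38, 2.594, -0.094]
wrist_force: [0.8, 1.2, 0.8]
finger_gap: 0.0004
gripper_force: 0.0
```

```bash
python3 - <<'E'
from h import *
s=bot.state();print(inbox(s['tcp_pos']),s['wrist_force'],abs(s['qvel']).max())
print(bot.job_done())
E
```

```text
[-1.40882621e+02 -1.32978309e-01  1.18852594e+02] [0.83366866 1.18483534 0.76139505] 0.006524004590159647
the job is handed in; nothing more can be done
None
```

I pushed the red toggle rearward to its hard stop, withdrew the finger so the guard dropped shut, and handed the job in at about 9.5 s; no verdict came back. The toggle's on position is inferred from the stop force (it is hidden under the guard), and the last picture shows the guard shut and the red box unmoved.

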